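Fetch the cherry jar from behind the soda fountain set

TASK

Clear the syrup bottle, the glass tumbler and the sugar bowl off the steel tray and stand all three on the wooden board. Only when all three stand there, fetch the squat cherry jar they were hemming in and stand it in the middle of the round drip plate; then put the bottle, tumbler and bowl back on the tray, each on the very pad it came from, centred as it was. Set everything down gently and upright without dropping it or knocking anything over, and leave the steel mixing cup and the soda spoon where they are.

Things in the scene. Friction and masses are not known exactly. Their poses are not given: they have to be found in the camera images.
- syrup_bottle: Amber glass syrup bottle with a paper band and steel cap, upright, 172 mm tall, round about z: belly 62 mm in diameter up to 85 mm height, tapering to a neck 28 mm in diameter from 118 to 152 mm, cap 30 mm in diameter from 152 to 172 mm. About 0.45 kg. Grip the neck and cap. Origin: centre of the underside, z up. Starts on any one of the tray's three outer pads.
- tumbler: Thick clear glass malt tumbler, empty, open at the top, upright, 130 mm tall, 54 mm in diameter at the foot and 58 mm at the rim, wall 5 mm. About 0.38 kg. Can be gripped across the outside near the rim. Origin: centre of the underside, z up. Starts on one of the tray's three outer pads.
- sugar_bowl: Mint-green ceramic sugar bowl, its lid fixed on, 108 mm tall overall, round: foot 58 mm in diameter, belly 80 mm in diameter at 40 mm height, lid rising to 80 mm, then an upright round knob 22 mm in diameter from 80 to 108 mm. About 0.34 kg. Pick it up by the knob. Origin: centre of the underside, z up. Starts on any one of the tray's three outer pads.
- cherry_jar: Squat jar, dark cherry-red glass body 58 mm in diameter with a steel screw lid 60 mm in diameter from 46 to 64 mm height; 64 mm tall overall. About 0.24 kg. Grip across the lid. Origin: centre of the underside, z up. Starts on the tray's smallest pad, with the three taller things close round it on three sides.
- tray: Steel service tray, fixed, a rimless slab 205 mm (its x) by 254 mm (its y), left or right on the counter. On it round black pads, tops 8 mm above the origin: three outer ones 82 mm in diameter at its (x, y) = (-30, 0), (50, 80), (50, -80) mm, and one of 66 mm at (50, 0). Each thing starts centred on its pad. Origin: centre of the underside; axes turn with the tray.
- board: Pale wooden board, fixed, 205 mm (its x) by 254 mm (its y), 12 mm thick, empty at the start: the side area where the three cleared things stand meanwhile, anywhere on it. Origin: centre of the underside. It stands on the other side from the tray.
- drip_plate: Round flat aluminium drip plate with a dark disc in its middle, fixed, 96 mm in diameter, top 8 mm above its origin. Origin: centre of the underside. It lies between tray and board; the cherry jar is to stand in its middle.
- mixing_cup: Bystander: tall ribbed steel mixing cup, loose, 170 mm tall, 68 mm in diameter at the foot and 92 mm at the rim, standing at the right of the work. Origin: centre of the underside. Must not be disturbed.
- soda_spoon: Bystander: long stainless soda spoon lying flat at the far edge of the work, loose, 210 mm long along its x axis (bowl end at +x), up to 26 mm wide, 6 mm thick. Origin: on the underside, 105 mm from either end. Must not be disturbed.

How it is judged:
By the outcome, as a careful person would: the job done as asked, in the order asked, and still so for the second after the job is handed in, with the robot touching nothing.
It also fails if it takes over 144 s, if anything falls off the work surface, if the arm or the gripper's body presses on something with over 40 N, if the wrist force passes 120 N, or if a joint passes its speed limit or range.

ROBOT

A 6-joint arm with a two-finger parallel gripper is mounted at the origin on the work surface. World frame = base frame: x ahead of the robot, y to its left, z up, the work surface at z = 0. Lengths are in m, angles in rad, forces in N, time in s.
With the tool pointing down it reaches from about 0.3 to 0.85 m from the base axis. Payload 4.2 kg.
Tool frame: the origin (TCP) lies at the very end of the fingers, on their centre line; the grasp point (between the pads) lies r.tcp_to_grasp behind it (r.tcp_to_grasp is the distance from the TCP to the grasp point, in m); z points along the fingers, y is the line along which they close (so a half turn about z gives the same grasp; the last joint's range is limited). The gripper opens to 91 mm and grips with 3 to 60 N. Pads are 32 mm wide; open, the fingers measure 118 mm over their backs; the gripper's body (76 mm by 178 mm) begins 60 mm behind the grasp point.
Start: joints at [1.227, 0.32, 1.565, -0, 1.257, -0.02], TCP at [0.183, 0.545, 0.193] pointing down, gripper open.
Joint ranges: [-3.11, 3.11], [-0.84, 2.01], [0.21, 2.61], [-1.34, 4.49], [0.05, 2.63], [-2.56, 2.56]. Speed limits (rad/s): [2.57, 2.57, 3.14, 3.14, 3.14, 3.14].

INTERFACE

Orientations are given as a rotation vector (axis times angle).
In Python, from rig import r, eyes, job, nets gives the robot as it stands.
- The arm moves only by the shell command python3 -m pendant 'ROWS'. ROWS is JSON, a list of rows, each a list of 7 numbers: the shift along the tool's x, y, z in mm, then the turn, a rotation vector about the tool's x, y, z in degrees, then the closure, from 0 (fully open) to 1 (shut). In form: [[dx, dy, dz, ax, ay, az, hand], ...]. A call has 1 to 5 rows; each row is the pose to reach, as a shift and turn from the pose commanded when the call began, along the tool's axes at that moment; what a row does not reach only later rows make up. A row lasts 1/10 s, in which the tool goes at most 50 mm and 8.59 degrees, less where a joint would pass 70% of its speed; a pose out of reach is approached as far as the arm can. A call with a gripper value outside its range is refused whole. The fingers move at their own pace and stop on an object; the grip force is fixed at half the most. Time passes only in rows, so rows that repeat a pose let the fingers close. It gives the time, the measured TCP pose, the force, the opening and the grip force at its end, in the units of the state.
- r.sense(): the state, without advancing time (a new reading comes with each control period).
- eyes.get_image(name): name is "scene" or "top"; returns a dict with "frame" (400x640x3 uint8, blue, green, red), "mtx" (3x3 intrinsics, pixels), "D" ([k1, k2, p1, p2, k3] as OpenCV has them; the pictures are not rectified), "xyz" and "orientation" of the camera in the world. Camera axes: x right, y down, z forward; pixel columns grow to the right and rows downward; lengths in m; the calibration is good to about 2 mm. A picture is of the moment at which its call begins. There is no depth.
- job.job_done(): hands the job in; it is judged then, once.
Trained networks look in a picture, given as the dict that the camera call returned (one of the last four; its "shot" number tells which), for a name from the list of things; names that differ only in an ending like _2 or _b are one class to them, and where a whole thing is asked for, a point or a joint stands for the part that bears it (a point fixed in the world has none). Each returns a list of dicts, best first, with "score" (0 to 1); they miss things now and then, are a little off and sometimes report something else, mostly with a low value. They report only what shows in the picture. A call takes as long as a camera call.
- nets.cut_out(picture, thing): "region" (400x640 bool, what is visible of it) and "rect" ([left, top, right, bottom] in pixels, round what is visible of it).
- nets.pinpoint(picture, thing): "at" ([row, column] in pixels: a listed point, or the origin of a listed thing).
The state is a dict: "t": time; "joint_positions": joint angles; "qvel": joint speeds; "tau": joint torques, N m; "eef_pos": TCP position; "tool_rot": TCP orientation; "contact_force": force on the tool from outside, world axes, zero at the start; "wrist_torque": the same for the moment, N m; "finger_gap": finger opening in m; "grasp_force": force on a finger pad.
Only numpy, scipy, OpenCV 4.12 (cv2) and the standard library are available. Lean on these libraries where they do the work, as an engineer would, in place of code of your own. Each camera call takes 0.05 s, during which the arm holds its last target. There are 200 camera calls.

## Working session

There is one attempt and no reset: what is moved stays moved. The work goes in short steps, Python scripts to look and compute and a shell command to move; the robot and the scene stay as the last step left them, time stands still between calls to the robot, and variables do not carry over. Pictures are saved under pics/ and viewed, at most 14 in all, crops included, and the job is handed in when it is done.

```bash
mkdir -p pics; ls
cat > h.py <<'E'
import numpy as np, cv2
from scipy.spatial.transform import Rotation as R
from rig import r, eyes, job, nets
def rot(o):
    o=np.array(o,float)
    if o.shape==(3,3): return o
    return (R.from_rotvec(o) if o.size==3 else R.from_quat(o)).as_matrix()
def ray(p,rc):
    u=cv2.undistortPoints(np.array([[[rc[1],rc[0]]]],float),np.array(p['mtx']),np.array(p['D'])).ravel()
    d=rot(p['orientation'])@np.array([u[0],u[1],1.]); return np.array(p['xyz']),d
def onz(p,rc,z):
    c,d=ray(p,rc); return c+d*(z-c[2])/d[2]
def proj(p,X):
    Rm=rot(p['orientation']); X=np.atleast_2d(X).astype(float)
    q=(X-np.array(p['xyz']))@Rm
    return cv2.projectPoints(q,np.zeros(3),np.zeros(3),np.array(p['mtx']),np.array(p['D']))[0].reshape(-1,2)[:,::-1]
E
python3 - <<'E'
from h import *
Z=dict(syrup_bottle=.008,tumbler=.008,sugar_bowl=.008,cherry_jar=.008,tray=0,board=0,drip_plate=0,mixing_cup=0,soda_spoon=0)
for n in('scene','top'):
    p=eyes.get_image(n); cv2.imwrite(f'pics/{n}0.png',p['frame'])
    print(n,np.round(p['xyz'],3),np.round(p['orientation'],3).tolist())
    for k,z in Z.items():
        for name,f in(('pin',nets.pinpoint),('cut',nets.cut_out)):
            for d in f(p,k)[:2]:
                if name=='pin': print(k,'pin',round(d['score'],2),np.round(d['at'],1),np.round(onz(p,d['at'],z),3))
                else: print(k,'cut',round(d['score'],2),np.round(d['rect']))
s=r.sense();print(r.tcp_to_grasp,{k:np.round(v,3) for k,v in s.items()})
E
```

```text
pics
scene [1.419 0.475 1.37 ] [-1.238, -2.443, 0.801]
syrup_bottle pin 0.88 [233.2 391.4] [0.568 0.15  0.008]
syrup_bottle cut 0.92 [385. 196. 406. 238.]
tumbler cut 0.82 [417. 194. 446. 232.]
sugar_bowl pin 0.64 [254.2 434.5] [0.555 0.299 0.008]
sugar_bowl pin 0.59 [227.3 423.6] [0.488 0.222 0.008]
sugar_bowl cut 0.92 [427. 236. 452. 264.]
cherry_jar pin 0.83 [246.8 409.2] [0.579 0.222 0.008]
cherry_jar pin 0.29 [257.5 437. ] [0.561 0.311 0.008]
cherry_jar cut 0.58 [406. 225. 427. 251.]
tray pin 0.6 [237.5 420.4] [0.522 0.232 0.   ]
tray pin 0.28 [256.2 437. ] [0.552 0.308 0.   ]
tray cut 0.9 [370. 198. 471. 276.]
board pin 0.84 [163.6 309.6] [ 0.484 -0.237  0.   ]
board cut 0.58 [264. 131. 355. 202.]
drip_plate pin 0.63 [141.7 235.7] [ 0.56  -0.519  0.   ]
drip_plate pin 0.57 [194.6 372.7] [0.468 0.016 0.   ]
drip_plate cut 0.55 [356. 182. 386. 206.]
mixing_cup pin 0.77 [141.3 236.4] [ 0.557 -0.518  0.   ]
mixing_cup cut 0.55 [216.  95. 249. 150.]
soda_spoon pin 0.61 [256.7 437.6] [0.552 0.311 0.   ]
soda_spoon pin 0.55 [265.3 312.2] [0.807 0.013 0.   ]
soda_spoon cut 0.69 [296. 2
[... 729 characters left out ...]
in 0.85 [222.3 483.4] [ 0.557 -0.526  0.   ]
mixing_cup cut 0.65 [470. 205. 528. 242.]
soda_spoon pin 0.77 [135.4 286.7] [0.788 0.022 0.   ]
soda_spoon cut 0.8 [251. 126. 324. 139.]
0.0188 {'t': np.float64(1.9), 'joint_positions': array([ 1.227,  0.32 ,  1.565,  0.   ,  1.257, -0.02 ]), 'qvel': array([ 0.001, -0.001, -0.   , -0.   ,  0.002,  0.001]), 'tau': array([-1.0000e-03, -4.1234e+01, -2.3223e+01,  7.3000e-02,  3.8000e-02,
        0.0000e+00]), 'eef_pos': array([0.183, 0.545, 0.193]), 'tool_rot': array([0.506, 3.101, 0.   ]), 'contact_force': array([-1.004,  0.498, -0.585]), 'wrist_torque': array([-0.041, -0.018, -0.057]), 'grasp_force': np.float64(0.0), 'finger_gap': np.float64(0.091)}
```

View pictures.

Run:
```python
import cv2
a=cv2.imread('pics/top0.png')[110:300,140:540];b=cv2.imread('pics/scene0.png')[80:300,190:490]
cv2.imwrite('pics/t0c.png',cv2.resize(a,None,fx=2,fy=2,interpolation=3))
cv2.imwrite('pics/s0c.png',cv2.resize(b,None,fx=2.6,fy=2.6,interpolation=3))
```

```text
(no output)
```

View pics/t0c.png

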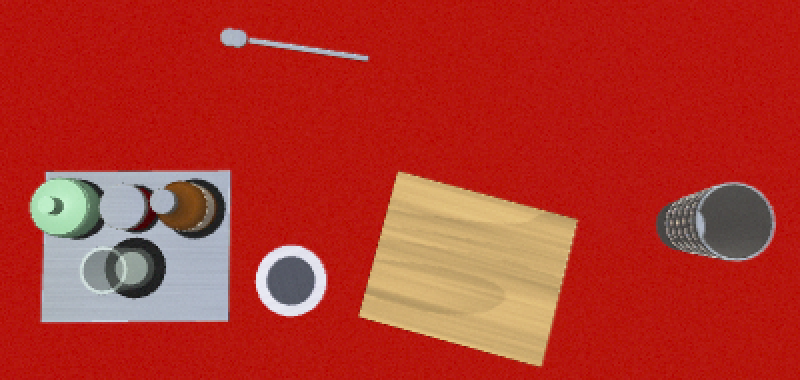

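View pics/s0c.png

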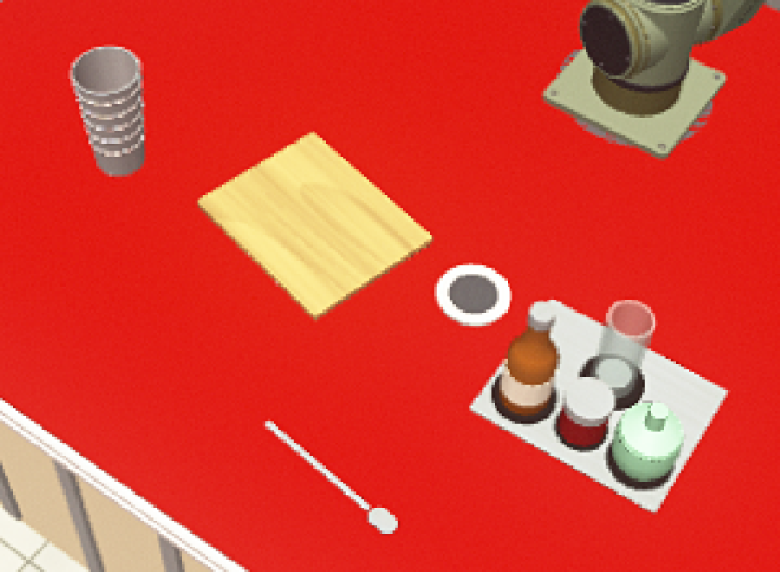

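Top view: the bowl (crop px 62,207), jar (127,207) and bottle (185,208) stand on the far row, with the tumbler (125,268) nearer. The plate is at (291,281), the board around (468,269) and the cup at (735,222). Next I'll fit the tray, board, plate and objects precisely.

```bash
cat > fit.py <<'E'
from h import *
from scipy.optimize import least_squares
def edgepts(p,z,c,rad):
    f=p['frame'].astype(int); red=(f[...,2]-np.maximum(f[...,1],f[...,0]))>110
    m=(~red).astype(np.uint8)
    cs,_=cv2.findContours(cv2.resize(m*255,None,fx=4,fy=4,interpolation=cv2.INTER_LINEAR)//128,cv2.RETR_LIST,cv2.CHAIN_APPROX_NONE)
    q=np.vstack([x[:,0] for x in cs]); q=(q+.5)/4-.5
    u=cv2.undistortPoints(q[:,None].astype(float),np.array(p['mtx']),np.array(p['D']))[:,0]
    d=np.c_[u,np.ones(len(u))]@rot(p['orientation']).T; o=np.array(p['xyz'])
    X=(o+d*((z-o[2])/d[:,2])[:,None])[:,:2]
    return X[np.linalg.norm(X-c,axis=1)<rad]
def rect(p,z,c,yaw):
    X=edgepts(p,z,np.array(c),.2)
    def res(v):
        a=np.array([[np.cos(v[2]),np.sin(v[2])],[-np.sin(v[2]),np.cos(v[2])]]); l=abs((X-v[:2])@a.T)-[.1025,.127]
        return np.where((l<0).all(1),l.max(1),np.hypot(*np.maximum(l,0).T))
    v=[*c,yaw]
    for s in(.01,.002): v=least_squares(res,v,loss='cauchy',f_scale=s).x
    return v,np.median(abs(res(v)))
def circ(p,z,c,R0):
    X=edgepts(p,z,np.array(c),.075)
    s=least_squares(lambda v:np.hypot(*(X-v[:2]).T)-R0,c,loss='cauchy',f_scale=.002)
    return s.x,np.median(abs(s.fun))
E
python3 - <<'E'
from fit import *
import pickle
P={n:eyes.get_image(n) for n in('top','scene')}; pickle.dump(P,open('p0.pkl','wb'))
for n,p in P.items():
    print(n,'tray',[np.round(x,4) for x in rect(p,.006,(.517,.233),0)],'board',[np.round(x,4) for x in rect(p,.012,(.49,-.23),-.24)],'plate',[np.round(x,4) for x in circ(p,.008,(.465,.005),.048)])
t,_=rect(P['top'],.006,(.517,.233),0)
c,s=np.cos(t[2]),np.sin(t[2])
for k,(x,y) in dict(tum=(-.03,0),bowl=(.05,.08),bot=(.05,-.08),jar=(.05,0)).items(): print(k,np.round([t[0]+c*x-s*y,t[1]+s*x+c*y],4))
# tops
p=P['top']
for k,z in dict(syrup_bottle=.18,tumbler=.138,sugar_bowl=.116,cherry_jar=.072,mixing_cup=.17).items():
    print(k,[(round(d['score'],2),d['rect']) for d in nets.cut_out(p,k)[:2]])
E
```

```text
top tray [array([0.5115, 0.2277, 0.0288]), np.float64(0.0008)] board [array([ 0.4924, -0.2258, -0.2422]), np.float64(0.0006)] plate [array([0.4695, 0.0146]), np.float64(0.0006)]
scene tray [array([0.513 , 0.2246, 0.0268]), np.float64(0.0015)] board [array([ 0.494 , -0.2277, -0.2477]), np.float64(0.0017)] plate [array([0.4695, 0.0111]), np.float64(0.0012)]
tum [0.4815 0.2269]
bowl [0.5592 0.3091]
bot [0.5638 0.1492]
jar [0.5615 0.2292]
syrup_bottle [(0.76, [214.7, 202.6, 247.8, 226.3])]
tumbler [(0.77, [179.1, 235.3, 216.7, 256.7]), (0.71, [251.6, 125.2, 321.8, 138.4])]
sugar_bowl [(0.88, [156.3, 198.4, 188.9, 226.1])]
cherry_jar [(0.59, [188.6, 202.8, 220.5, 223.7])]
mixing_cup [(0.8, [468.8, 203.6, 527.9, 240.7])]
```

Both cameras agree on the relative positions to about 1 mm, so I'll use the average: tumbler (.482,.225), bowl (.560,.308), bottle (.5645,.148), jar (.562,.228), plate (.4695,.013). I'll grip with the fingers closing along world x.

```bash
cat > d.py <<'E'
import sys
from h import *
s=r.sense(); M=rot(s['tool_rot']); X=np.array([float(a) for a in sys.argv[1:4]])
Rt=np.array([[0,1,0],[1,0,0],[0,0,-1.]])
print('t',round(float(s['t']),1),'pos',np.round(s['eef_pos'],4),'gap',round(float(s['finger_gap']),4),'shift',np.round(M.T@(X-s['eef_pos'])*1e3,1),'turn',np.round(np.degrees(R.from_matrix(M.T@Rt).as_rotvec()),2),'j6',np.round(s['joint_positions'][5],2))
E
python3 -m pendant '[[-40,-21,-10,0,0,8.5,0],[-80,-42,-20,0,0,17,0],[-120,-62,-30,0,0,25.5,0],[-160,-83,-40,0,0,34,0],[-200,-104,-40,0,0,42.5,0]]'; python3 d.py .5645 .1477 .222
```

```text
t: 2.75
eef_pos: [0.341, 0.3822, 0.2342]
tool_rot: [1.603, 2.701, 0.006]
contact_force: [1.6, 0.1, 0.6]
finger_gap: 0.0913
grasp_force: 0.0
t 2.8 pos [0.341  0.3822 0.2342] gap 0.0913 shift [-312.9   83.8   12.1] turn [ 0.18 -0.12 28.62] j6 0.32
```

```bash
python3 -m pendant '[[-48,13,2,0,0,8,0.4],[-95,25,4,0,0,16,0.4],[-142,38,6,0,0,24,0.4],[-190,50,8,0,0,28.6,0.4],[-235,63,10,0,0,28.6,0.4]]'>/dev/null; python3 d.py .5645 .1477 .222
```

```text
t 3.2 pos [0.5095 0.2059 0.2227] gap 0.0557 shift [-58.4  54.7   0.7] turn [ 0.03 -0.02  0.24] j6 0.36
```

```bash
python3 -m pendant '[[-30,28,0,0,0,0.2,0.4],[-58,55,0.5,0,0,0.2,0.4],[-58.5,55,0.5,0,0,0.2,0.4],[-58.5,55,0.5,0,0,0.2,0.4]]' >/dev/null; python3 d.py .5645 .1477 .151
python3 - <<'E'
from h import *
s=r.sense()
for n in('top','scene'):
    p=eyes.get_image(n); cv2.imwrite(f'pics/{n}1.png',p['frame']); 
    print(n,proj(p,[s['eef_pos'],[.5645,.1477,.18]]).round(1))
a=cv2.imread('pics/top1.png')[150:290,140:320];b=cv2.imread('pics/scene1.png')[130:290,340:490]
f=lambda x:cv2.resize(x,(400,400),interpolation=3)
cv2.imwrite('pics/c1.png',np.hstack([f(a),f(b)]))
E
```

```text
t 3.6 pos [0.5637 0.1491 0.2217] gap 0.0545 shift [-1.4  0.8 70.7] turn [-0.06 -0.02  0.04] j6 0.24
top [[209.  215.8]
 [209.8 221.4]]
scene [[191.2 401. ]
 [199.9 398.5]]
```

View pics/c1.png

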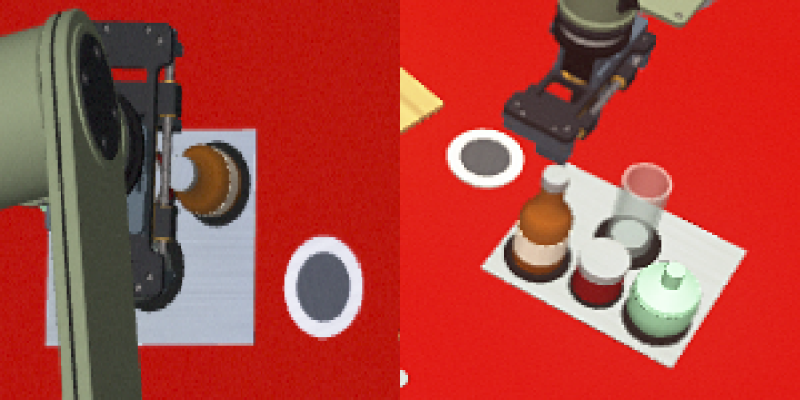

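The scene view has the gripper just behind and above the bottle cap at about (398,201). The predicted cap is (398.5,199.9), and the top view agrees too. I'll go down and grip.

```bash
python3 -m pendant '[[-1.5,1,20,0,0,0,0.4],[-1.5,1,45,0,0,0,0.4],[-1.5,1,62,0,0,0,0.4],[-1.5,1,71,0,0,0,0.4],[-1.5,1,71,0,0,0,0.4]]'; python3 -m pendant '[[0,0,0,0,0,0,0.8],[0,0,0,0,0,0,1],[0,0,0,0,0,0,1],[0,0,0,0,0,0,1],[0,0,0,0,0,0,1]]'; python3 d.py .5645 .1477 .222
```

```text
t: 4.25
eef_pos: [0.5634, 0.1489, 0.1502]
tool_rot: [-2.216, -2.225, 0.003]
contact_force: [0.3, 0.6, 0.1]
finger_gap: 0.0547
grasp_force: 0.0
t: 4.75
eef_pos: [0.5649, 0.1482, 0.1518]
tool_rot: [2.219, 2.224, 0.001]
contact_force: [-0.4, 0.1, 3.6]
finger_gap: 0.0288
grasp_force: 30.0
t 4.8 pos [0.5649 0.1482 0.1518] gap 0.0288 shift [ -0.4  -0.3 -70.2] turn [ 0.05 -0.03  0.14] j6 0.23
```

```bash
python3 -m pendant '[[0,0,-8,0,0,0,1],[0,0,-22,0,0,0,1],[0,0,-38,0,0,0,1],[0,0,-54,0,0,0,1],[0,0,-60,0,0,0,1]]'; python3 -m pendant '[[-20,-2,0,0,0,0,1],[-60,-6,0,0,0,0,1],[-105,-11,0,0,0,0,1],[-150,-15,0,0,0,0,1],[-195,-20,0,0,0,0,1]]'>/dev/null;python3 -m pendant '[[-45,-5,0,0,0,0,1],[-90,-9,0,0,0,0,1],[-135,-14,0,0,0,0,1],[-180,-19,0,0,0,0,1],[-220,-23,0,0,0,0,1]]'>/dev/null; python3 -m pendant '[[-20,-2,0,0,0,0,1],[-35,-4,0,0,0,0,1],[-45,-5,0,0,0,0,1],[-45,-5,0,0,0,0,1],[-45,-5,0,0,0,0,1]]'; python3 d.py .517 -.315 .155
```

```text
t: 5.25
eef_pos: [0.5652, 0.1481, 0.212]
tool_rot: [2.218, 2.224, 0.002]
contact_force: [-0.6, -1.6, -4.6]
finger_gap: 0.0288
grasp_force: 30.0
t: 6.75
eef_pos: [0.518, -0.3113, 0.2108]
tool_rot: [-2.217, -2.225, -0.0]
contact_force: [-0.2, -0.4, -4.7]
finger_gap: 0.0284
grasp_force: 30.0
t 6.8 pos [ 0.518  -0.3113  0.2108] gap 0.0284 shift [-3.8 -1.  55.8] turn [-0.01 -0.03  0.19] j6 -0.56
```

```bash
python3 -m pendant '[[0,0,18,0,0,0,1],[0,0,36,0,0,0,1],[0,0,47,0,0,0,1],[0,0,52,0,0,0,1],[0,0,53,0,0,0,1]]'; python3 -m pendant '[[0,0,0.7,0,0,0,1],[0,0,1.5,0,0,0,1],[0,0,1.5,0,0,0,1]]';python3 -m pendant '[[0,0,0.6,0,0,0,1],[0,0,1.2,0,0,0,1],[0,0,1.2,0,0,0,1]]'
```

```text
t: 7.25
eef_pos: [0.518, -0.3114, 0.1577]
tool_rot: [-2.217, -2.225, -0.0]
contact_force: [-0.5, 0.9, -3.9]
finger_gap: 0.0287
grasp_force: 30.0
t: 7.55
eef_pos: [0.5182, -0.3122, 0.1571]
tool_rot: [2.218, 2.224, 0.0]
contact_force: [0.1, -1.0, -4.7]
finger_gap: 0.0286
grasp_force: 30.0
t: 7.85
eef_pos: [0.5184, -0.3122, 0.1564]
tool_rot: [2.218, 2.223, 0.001]
contact_force: [-0.3, 1.6, 1.2]
finger_gap: 0.0286
grasp_force: 30.0
```

```bash
python3 -m pendant '[[0,0,0,0,0,0,0.9],[0,0,0,0,0,0,0.6],[0,0,0,0,0,0,0.4],[0,0,0,0,0,0,0.4],[0,0,0,0,0,0,0.4]]'; python3 -m pendant '[[0,0,-15,0,0,0,0.4],[0,0,-35,0,0,0,0.4],[0,0,-55.7,0,0,0,0.4],[0,0,-55.7,0,0,0,0.4]]'; python3 d.py .5599 .3076 .21
```

```text
t: 8.35
eef_pos: [0.5179, -0.3121, 0.1552]
tool_rot: [-2.219, -2.224, 0.0]
contact_force: [0.3, -0.6, 0.9]
finger_gap: 0.0541
grasp_force: 0.0
t: 8.75
eef_pos: [0.5194, -0.313, 0.2139]
tool_rot: [2.214, 2.22, 0.002]
contact_force: [-0.3, 0.1, 0.3]
finger_gap: 0.0547
grasp_force: 0.0
t 8.8 pos [ 0.5194 -0.313   0.2139] gap 0.0547 shift [620.5  42.1   2.1] turn [0.3  0.19 0.15] j6 -0.56
```

```bash
python3 -m pendant '[[48,3,0,0,0,0,0.4],[96,7,0,0,0,0,0.4],[144,10,0,0,0,0,0.4],[192,13,0,0,0,0,0.4],[240,17,0,0,0,0,0.4]]'>/dev/null; python3 -m pendant '[[48,3,0,0,0,0,0.4],[96,7,0,0,0,0,0.4],[144,10,0,0,0,0,0.4],[192,13,0,0,0,0,0.4],[240,17,0,0,0,0,0.4]]' >/dev/null; python3 -m pendant '[[48,3,0,0,0,0,0.4],[96,6,0,0,0,0,0.4],[140,9.5,0,0,0,0,0.4],[140,9.5,0,0,0,0,0.4],[140,9.5,0,0,0,0,0.4]]'; python3 d.py .5599 .3076 .092
```

```text
t: 10.25
eef_pos: [0.5591, 0.3085, 0.2093]
tool_rot: [-2.216, -2.226, 0.004]
contact_force: [-0.6, -1.1, -0.5]
finger_gap: 0.0547
grasp_force: 0.0
t 10.2 pos [0.5591 0.3085 0.2093] gap 0.0547 shift [ -0.7   1.1 117.3] turn [-0.12  0.1   0.26] j6 0.48
```

```bash
python3 -m pendant '[[0,0,30,0,0,0,0.4],[0,0,65,0,0,0,0.4],[0,0,98,0,0,0,0.4],[0,0,114,0,0,0,0.4],[0,0,118,0,0,0,0.4]]'; python3 -m pendant '[[0,0,0,0,0,0,0.7],[0,0,0,0,0,0,0.9],[0,0,0,0,0,0,1],[0,0,0,0,0,0,1],[0,0,0,0,0,0,1]]'; python3 -m pendant '[[0,0,-8,0,0,0,1],[0,0,-22,0,0,0,1],[0,0,-38,0,0,0,1],[0,0,-54,0,0,0,1],[0,0,-60,0,0,0,1]]'
```

```text
t: 10.75
eef_pos: [0.5582, 0.3053, 0.0903]
tool_rot: [-2.22, -2.221, 0.009]
contact_force: [0.0, -0.3, -0.9]
finger_gap: 0.0546
grasp_force: 0.0
t: 11.25
eef_pos: [0.5598, 0.3083, 0.0939]
tool_rot: [-2.219, -2.224, -0.001]
contact_force: [-3.2, -0.9, 13.9]
finger_gap: 0.0175
grasp_force: 8.1
t: 11.75
eef_pos: [0.5609, 0.3087, 0.156]
tool_rot: [2.218, 2.223, 0.007]
contact_force: [-0.5, -0.7, 0.4]
finger_gap: 0.0005
grasp_force: 0.0
```

Run:
```python
from h import *
p=eyes.get_image('scene'); cv2.imwrite('pics/scene2.png',p['frame']); s=r.sense()
print(proj(p,[s['eef_pos'],[.5599,.3076,.116],[.5599,.3076,.088]]).round(1))
for d in nets.cut_out(p,'sugar_bowl')[:1]: print(d['score'],d['rect'])
cv2.imwrite('pics/c2.png',cv2.resize(p['frame'][150:290,360:500],(700,700)[:2],interpolation=3)[:600])
```

```text
[[230.9 446.2]
 [238.  443.2]
 [243.  441.3]]
0.81 [424.4, 235.0, 450.9, 264.0]
```

View pics/c2.png

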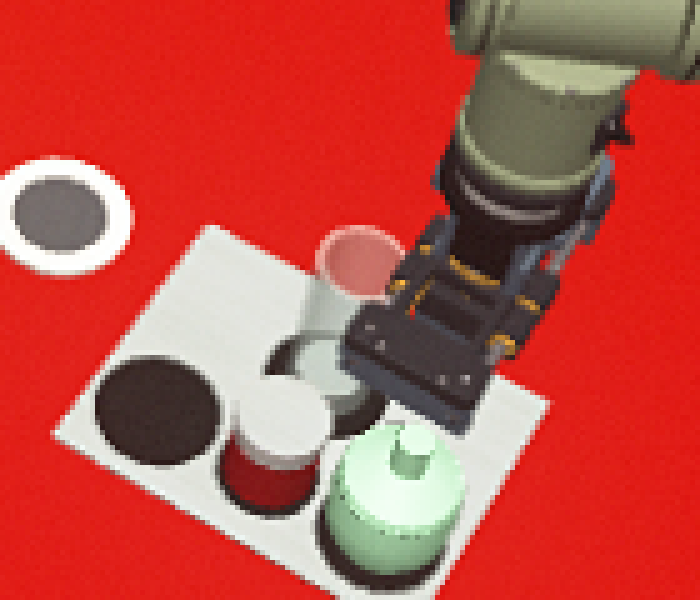

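The bowl is still upright and in place, with the knob top at about (443,238), which is where I predicted it. The fingers closed without holding the knob, so I'll retry slowly and watch.

```bash
python3 -m pendant '[[0,0,-5,0,0,0,0.4],[0,0,-5,0,0,0,0.4],[0,0,-5,0,0,0,0.4],[0,0,-5,0,0,0,0.4],[0,0,-5,0,0,0,0.4]]'>/dev/null; python3 -m pendant '[[0,0,20,0,0,0,0.4],[0,0,45,0,0,0,0.4],[0,0,60,0,0,0,0.4],[0,0,65,0,0,0,0.4],[0,0,65,0,0,0,0.4]]'; python3 -m pendant '[[0,0,0,0,0,0,0.55],[0,0,0,0,0,0,0.65],[0,0,0,0,0,0,0.7],[0,0,0,0,0,0,0.7],[0,0,0,0,0,0,0.7]]'
python3 - <<'E'
from h import *
p=eyes.get_image('scene'); q=eyes.get_image('top'); s=r.sense(); print(s['eef_pos'],s['tool_rot'],s['joint_positions'])
f=lambda im,y,x:cv2.resize(im[y:y+80,x:x+80],(400,400),interpolation=3)
cv2.imwrite('pics/c3.png',np.hstack([f(p['frame'],195,400),f(q['frame'],170,130)]))
E
```

```text
t: 12.85
eef_pos: [0.5595, 0.3079, 0.0924]
tool_rot: [-2.218, -2.224, 0.002]
contact_force: [-0.5, 0.1, 0.6]
finger_gap: 0.0551
grasp_force: 0.0
t: 13.35
eef_pos: [0.5599, 0.3082, 0.0934]
tool_rot: [2.218, 2.224, 0.001]
contact_force: [0.5, 0.0, -1.0]
finger_gap: 0.0275
grasp_force: 0.0
[0.55980744 0.30808558 0.09321502] [2.21852340e+00 2.22430162e+00 3.82634185e-04] [4.85087489e-01 4.90605332e-01 1.55212838e+00 4.02233100e-05
 1.09861497e+00 4.82468054e-01]
```

View pics/c3.png

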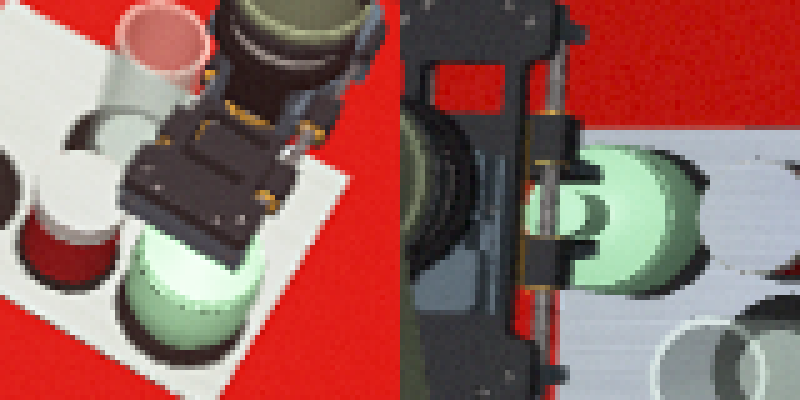

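The top crop shows the fingers bracketing the knob, which sits midway between them at crop (565,215). I'll close slowly.

```bash
python3 -m pendant '[[0,0,0,0,0,0,0.74],[0,0,0,0,0,0,0.77],[0,0,0,0,0,0,0.8]]';  python3 -m pendant '[[0,0,0,0,0,0,0.9],[0,0,0,0,0,0,1],[0,0,0,0,0,0,1],[0,0,0,0,0,0,1]]'
```

```text
t: 13.75
eef_pos: [0.5594, 0.3081, 0.093]
tool_rot: [-2.218, -2.224, 0.001]
contact_force: [-1.6, -0.1, 0.8]
finger_gap: 0.0187
grasp_force: 18.6
t: 14.15
eef_pos: [0.56, 0.3088, 0.0961]
tool_rot: [-2.219, -2.224, -0.005]
contact_force: [-3.9, 0.0, 12.6]
finger_gap: 0.0005
grasp_force: 6.3
```

Run:
```python
from h import *
p=eyes.get_image('scene'); q=eyes.get_image('top'); s=r.sense(); print(s['eef_pos'],s['finger_gap'],s['contact_force'],s['wrist_torque'])
f=lambda im,y,x:cv2.resize(im[y:y+80,x:x+80],(400,400),interpolation=3)
cv2.imwrite('pics/c4.png',np.hstack([f(p['frame'],195,400),f(q['frame'],170,130)]))
```

```text
[0.55996918 0.30883608 0.09604674] 0.0006623237023233187 [-4.77705313 -0.52533191 13.89978135] [-0.21201498  0.86653473  0.00107844]
```

View pics/c4.png

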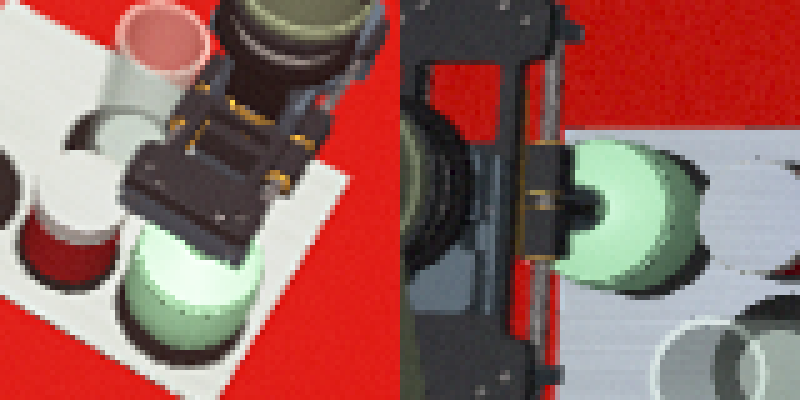

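Run:
```python
from h import *
import pickle
p=pickle.load(open('p0.pkl','rb'))['scene']
for z in(.093,.103,.113,.123):
    print(z,proj(p,[[.573,.292,z],[.573,.324,z],[.56,.308,z]]).round(1).tolist())
print(proj(p,[[.573,.292,.153],[.573,.324,.153]]).round(1).tolist(), 'obs c4 (234,424.4),(248,447.6); c2 (224.4,429),(236,452)')
q=cv2.imread('pics/scene0.png')
```

```text
0.093 [[242.5, 434.9], [248.0, 444.5], [242.2, 441.7]]
0.103 [[240.7, 435.6], [246.2, 445.2], [240.4, 442.4]]
0.113 [[238.9, 436.2], [244.4, 445.9], [238.6, 443.1]]
0.123 [[237.1, 436.9], [242.6, 446.6], [236.8, 443.8]]
[[231.4, 438.9], [237.0, 448.8]] obs c4 (234,424.4),(248,447.6); c2 (224.4,429),(236,452)
```

Wrist force and torque suggest the closed fingertips are resting on top of the knob, so the fingers engage it too shallowly. I'll open, then probe lower in small steps while watching the force.

```bash
python3 -m pendant '[[0,0,0,0,0,0,0.8],[0,0,0,0,0,0,0.6],[0,0,0,0,0,0,0.6],[0,0,0,0,0,0,0.6],[0,0,0,0,0,0,0.6]]'; python3 -m pendant '[[0,0,1,0,0,0,0.6],[0,0,2,0,0,0,0.6],[0,0,2,0,0,0,0.6]]' | grep -E 'eef|contact';python3 -m pendant '[[0,0,1,0,0,0,0.6],[0,0,2,0,0,0,0.6],[0,0,2,0,0,0,0.6]]' | grep -E 'eef|contact'
python3 - <<'E'
from h import *
q=eyes.get_image('top'); s=r.sense(); print(s['eef_pos'],s['finger_gap'],s['contact_force'])
f=lambda im,y,x:cv2.resize(im[y:y+60,x:x+80],(800,600),interpolation=3)
cv2.imwrite('pics/c5.png',f(q['frame'],180,135))
for z in(.08,.093,.113): print(z,proj(q,[[.56,.292,z],[.56,.324,z],[.56,.308,z]]).round(1).tolist())
E
```

```text
t: 14.75
eef_pos: [0.5628, 0.3091, 0.0961]
tool_rot: [2.216, 2.222, 0.012]
contact_force: [1.8, -0.4, 9.1]
finger_gap: 0.0354
grasp_force: 4.6
eef_pos: [0.5642, 0.3096, 0.096]
contact_force: [2.4, -0.7, 15.5]
eef_pos: [0.5657, 0.31, 0.0958]
contact_force: [2.7, -0.9, 21.7]
[0.56563827 0.30999072 0.09576013] 0.036780106228368206 [ 2.68522154 -0.8722716  21.38412881]
0.08 [[212.6, 175.2], [212.3, 162.7], [212.4, 169.0]]
0.093 [[212.3, 173.3], [212.0, 160.7], [212.1, 167.0]]
0.113 [[211.9, 170.2], [211.6, 157.3], [211.7, 163.8]]
```

View pics/c5.png

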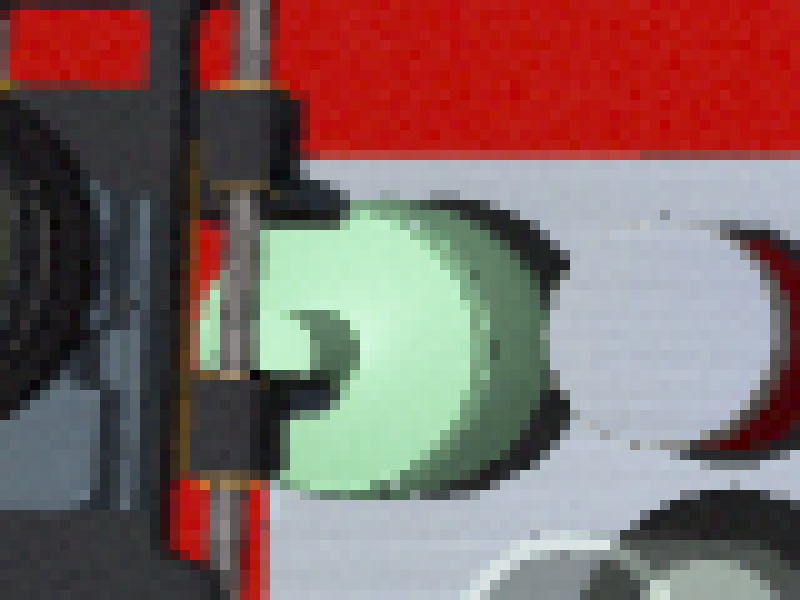

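Something firm blocks the fingertips at a reported z of .096, about 20 mm off from what I expected. I'll back off, check the bowl, and touch the empty bottle pad (z = .008) with closed fingers to calibrate the tip height.

```bash
python3 -m pendant '[[0,0,-20,0,0,0,0.6],[0,0,-50,0,0,0,0.6],[0,0,-80,0,0,0,0.6],[0,0,-80,0,0,0,0.8],[0,0,-80,0,0,0,1]]'|grep -E "eef|gap|force"; python3 -m pendant '[[-40,1,0,0,0,0,1],[-80,2,0,0,0,0,1],[-120,3,0,0,0,0,1],[-160,4.5,0,0,0,0,1],[-160,4.5,0,0,0,0,1]]'|grep eef
python3 -m pendant '[[0,0,40,0,0,0,1],[0,0,80,0,0,0,1],[0,0,110,0,0,0,1],[0,0,120,0,0,0,1],[0,0,120,0,0,0,1]]'|grep -E "eef|contact"
for i in 1 2 3 4; do :; done
python3 -m pendant '[[0,0,4,0,0,0,1],[0,0,8,0,0,0,1],[0,0,12,0,0,0,1],[0,0,12,0,0,0,1]]'|grep -E "eef|contact"
python3 - <<'E'
from h import *
q=eyes.get_image('top');p=eyes.get_image('scene')
f=lambda im,y,x:cv2.resize(im[y:y+100,x:x+70],(400,571),interpolation=3)
cv2.imwrite('pics/c6.png',np.hstack([f(q['frame'],175,145),f(p['frame'],180,390)]))
E
```

```text
eef_pos: [0.5601, 0.3082, 0.1696]
contact_force: [0.2, 0.7, -1.1]
finger_gap: 0.0234
grasp_force: 0.0
eef_pos: [0.5637, 0.1436, 0.1674]
eef_pos: [0.5633, 0.1483, 0.047]
contact_force: [0.0, -0.0, 0.7]
eef_pos: [0.5647, 0.1481, 0.0372]
contact_force: [-0.2, -0.0, 0.2]
```

View pics/c6.png

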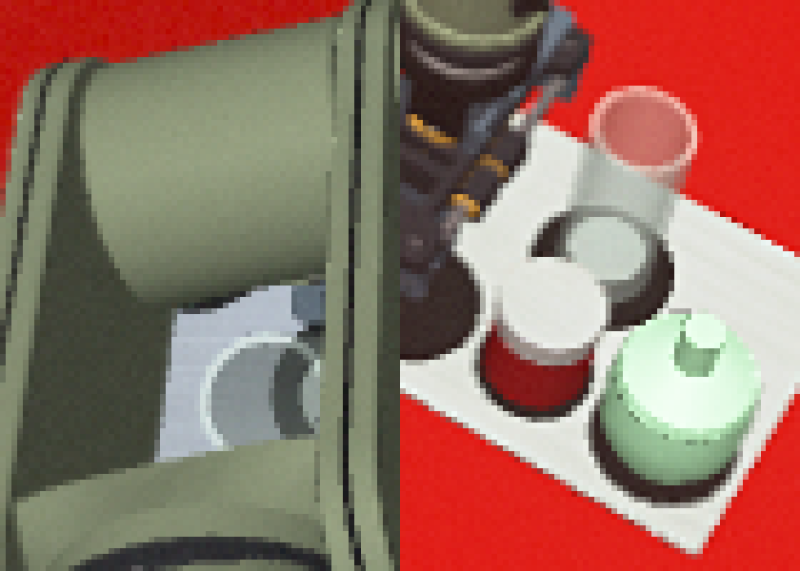

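```bash
python3 -m pendant '[[0,0,4,0,0,0,1],[0,0,7,0,0,0,1],[0,0,8,0,0,0,1],[0,0,8,0,0,0,1]]'|grep -E "eef|contact"
python3 -m pendant '[[0,0,4,0,0,0,1],[0,0,7,0,0,0,1],[0,0,8,0,0,0,1],[0,0,8,0,0,0,1]]'|grep -E "eef|contact"; python3 -m pendant '[[0,0,2,0,0,0,1],[0,0,4,0,0,0,1],[0,0,5,0,0,0,1],[0,0,5,0,0,0,1]]'|grep -E "eef|contact"
```

```text
eef_pos: [0.5645, 0.1481, 0.0287]
contact_force: [-0.3, 0.2, 0.4]
eef_pos: [0.5645, 0.148, 0.0208]
contact_force: [0.9, -0.4, -0.1]
eef_pos: [0.5646, 0.1481, 0.0159]
contact_force: [0.1, 0.5, 0.2]
```

```bash
python3 -m pendant '[[0,0,2,0,0,0,1],[0,0,4,0,0,0,1],[0,0,4,0,0,0,1]]'|grep -E "eef|contact"
python3 -m pendant '[[0,0,2,0,0,0,1],[0,0,4,0,0,0,1],[0,0,4,0,0,0,1]]'|grep -E "eef|contact"; python3 -m pendant '[[0,0,1,0,0,0,1],[0,0,2,0,0,0,1],[0,0,2,0,0,0,1]]'|grep -E "eef|contact"
```

```text
eef_pos: [0.5644, 0.1481, 0.0117]
contact_force: [-1.1, -0.6, 0.1]
eef_pos: [0.5644, 0.148, 0.0077]
contact_force: [0.1, 0.6, 0.3]
eef_pos: [0.5646, 0.1481, 0.006]
contact_force: [0.0, -1.4, 0.0]
```

```bash
for k in 1; do python3 -m pendant '[[0,0,1,0,0,0,1],[0,0,3,0,0,0,1],[0,0,3,0,0,0,1]]'|grep -E "eef|contact"
python3 -m pendant '[[0,0,1,0,0,0,1],[0,0,3,0,0,0,1],[0,0,3,0,0,0,1]]'|grep -E "eef|contact"; done
```

```text
eef_pos: [0.5645, 0.1481, 0.0028]
contact_force: [0.0, -0.1, -0.3]
eef_pos: [0.5645, 0.1481, -0.0002]
contact_force: [-0.2, -0.0, -0.5]
```

```bash
python3 -m pendant '[[0,0,1.5,0,0,0,1],[0,0,3,0,0,0,1],[0,0,3,0,0,0,1]]'|grep -E "eef|contact"
python3 -m pendant '[[0,0,1.5,0,0,0,1],[0,0,3,0,0,0,1],[0,0,3,0,0,0,1]]'|grep -E "eef|contact";python3 -m pendant '[[0,0,1.5,0,0,0,1],[0,0,3,0,0,0,1],[0,0,3,0,0,0,1]]'|grep -E "eef|contact"
```

```text
eef_pos: [0.5645, 0.1481, -0.0032]
contact_force: [-1.4, -0.9, -0.0]
eef_pos: [0.5645, 0.1481, -0.0062]
contact_force: [-0.4, -1.5, 0.6]
eef_pos: [0.5645, 0.1481, -0.0092]
contact_force: [-0.5, -0.2, 0.2]
```

```bash
python3 -m pendant '[[0,0,1,0,0,0,1],[0,0,2,0,0,0,1],[0,0,2,0,0,0,1]]'|grep -E "eef|contact"
python3 -m pendant '[[0,0,1,0,0,0,1],[0,0,2,0,0,0,1],[0,0,2,0,0,0,1]]'|grep -E "eef|contact"
```

```text
eef_pos: [0.5646, 0.1481, -0.0111]
contact_force: [-0.5, -0.8, 0.3]
eef_pos: [0.5647, 0.1481, -0.013]
contact_force: [-0.4, 0.5, 0.5]
```

```bash
python3 -m pendant '[[0,0,1,0,0,0,1],[0,0,2,0,0,0,1],[0,0,2,0,0,0,1]]'|grep -E "eef|contact"
python3 -m pendant '[[0,0,1,0,0,0,1],[0,0,2,0,0,0,1],[0,0,2,0,0,0,1]]'|grep -E "eef|contact"
python3 - <<'E'
from h import *
p=eyes.get_image('scene')
print(proj(p,[[.578,.132,.008],[.578,.164,.008],[.5645,.148,.008],[.5645,.148,.034]]).round(1).tolist())
cv2.imwrite('pics/c7.png',cv2.resize(p['frame'][170:260,350:470],(800,600),interpolation=3))
E
```

```text
eef_pos: [0.5648, 0.1481, -0.0131]
contact_force: [-3.0, -0.1, 12.7]
eef_pos: [0.5648, 0.1481, -0.0132]
contact_force: [-7.5, -2.0, 23.9]
[[232.5, 385.0], [237.5, 393.6], [232.1, 391.5], [227.6, 392.5]]
```

View pics/c7.png

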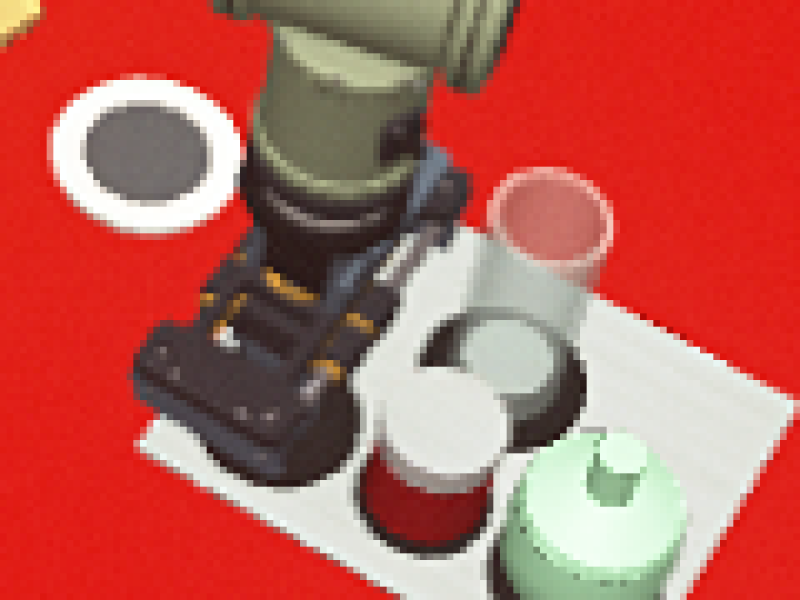

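Contact came at a reported z of −.013, so the real fingertips sit 21 mm above the reported TCP and I'll command 21 mm lower from now on. I'll lift and check whether the bowl moved, comparing its colour mask with the first pictures.

```bash
python3 -m pendant '[[0,0,-4,0,0,0,1],[0,0,-40,0,0,0,1],[0,0,-90,0,0,0,1],[0,0,-140,0,0,0,1],[0,0,-186,0,0,0,1]]' >/dev/null
cat > cmp.py <<'E'
from h import *
def mint(f):
    f=f.astype(int); m=((f[...,1]-f[...,2])>20)&(f[...,1]>110)
    n,l,s,c=cv2.connectedComponentsWithStats(m.astype(np.uint8)); k=1+np.argmax(s[1:,4]); return s[k],c[k].round(2)
if __name__=='__main__':
  for n in('scene','top'):
    p=eyes.get_image(n); cv2.imwrite(f'pics/{n}3.png',p['frame']); print(n,mint(cv2.imread(f'pics/{n}0.png')),mint(p['frame']))
E
python3 cmp.py; python3 d.py .5599 .3076 .169
```

```text
scene (array([425, 235,  28,  30, 495], dtype=int32), array([438.47, 249.48])) (array([425, 235,  28,  30, 514], dtype=int32), array([438.55, 249.17]))
top (array([156, 199,  32,  30, 713], dtype=int32), array([170.92, 212.6 ])) (array([159, 223,  12,   6,  46], dtype=int32), array([165.85, 224.76]))
t 22.9 pos [0.5689 0.1491 0.1764] gap 0.0006 shift [158.4  -8.7   7.8] turn [ 0.82 -0.2   0.15] j6 0.23
```

```bash
python3 -m pendant '[[40,-1,0,0,0,0,0.4],[80,-2,0,0,0,0,0.4],[120,-3,0,0,0,0,0.4],[160,-4.5,0,0,0,0,0.4],[160,-4.5,0,0,0,0,0.4]]' |grep -E "eef|gap"; python3 -m pendant '[[0,0,30,0,0,0,0.4],[0,0,65,0,0,0,0.4],[0,0,90,0,0,0,0.4],[0,0,96,0,0,0,0.4],[0,0,96,0,0,0,0.4]]';  python3 -m pendant '[[0,0,0,0,0,0,0.6],[0,0,0,0,0,0,0.8],[0,0,0,0,0,0,1],[0,0,0,0,0,0,1],[0,0,0,0,0,0,1]]'
```

```text
eef_pos: [0.5589, 0.3125, 0.1675]
finger_gap: 0.0373
t: 23.85
eef_pos: [0.5592, 0.3071, 0.0719]
tool_rot: [-2.219, -2.223, 0.004]
contact_force: [-0.4, 0.4, 1.4]
finger_gap: 0.0551
grasp_force: 0.0
t: 24.35
eef_pos: [0.5596, 0.3082, 0.0737]
tool_rot: [-2.218, -2.224, -0.001]
contact_force: [-1.8, 0.3, 3.4]
finger_gap: 0.0213
grasp_force: 30.0
```

```bash
python3 -m pendant '[[0,0,-8,0,0,0,1],[0,0,-25,0,0,0,1],[0,0,-48,0,0,0,1],[0,0,-72,0,0,0,1],[0,0,-85,0,0,0,1]]'; python3 -m pendant '[[-20,0,0,0,0,0,1],[-60,0,0,0,0,0,1],[-105,-1,0,0,0,0,1],[-150,-1,0,0,0,0,1],[-195,-2,0,0,0,0,1]]'>/dev/null;python3 -m pendant '[[-45,0,0,0,0,0,1],[-90,-1,0,0,0,0,1],[-135,-1,0,0,0,0,1],[-180,-2,0,0,0,0,1],[-225,-2,0,0,0,0,1]]'>/dev/null; python3 -m pendant '[[-20,0,0,0,0,0,1],[-37,0,0,0,0,0,1],[-47,0,0,0,0,0,1],[-47,0,0,0,0,0,1],[-47,0,0,0,0,0,1]]'; python3 d.py .556 -.16 .155
```

```text
t: 24.85
eef_pos: [0.5604, 0.3084, 0.16]
tool_rot: [2.218, 2.224, 0.004]
contact_force: [0.4, 0.3, -4.0]
finger_gap: 0.0213
grasp_force: 30.0
t: 26.35
eef_pos: [0.5568, -0.158, 0.1577]
tool_rot: [-2.217, -2.224, -0.0]
contact_force: [-0.5, -0.4, -3.9]
finger_gap: 0.0207
grasp_force: 30.0
t 26.4 pos [ 0.5568 -0.158   0.1577] gap 0.0207 shift [-2.  -0.8  2.7] turn [-0.04 -0.06  0.18] j6 -0.3
```

Totals from the bowl's pick: (−467, −4, −85). Next I'll set it on the board.

```bash
python3 -m pendant '[[0,0,25,0,0,0,1],[0,0,52,0,0,0,1],[0,0,70,0,0,0,1],[0,0,77,0,0,0,1],[0,0,79,0,0,0,1]]' >/dev/null; python3 -m pendant '[[0,0,0.7,0,0,0,1],[0,0,1.4,0,0,0,1],[0,0,1.4,0,0,0,1]]' |grep -E "eef|contact"; python3 -m pendant '[[0,0,0.4,0,0,0,1],[0,0,0.8,0,0,0,1],[0,0,0.8,0,0,0,1]]' |grep -E "eef|contact"
```

```text
eef_pos: [0.5576, -0.159, 0.0785]
contact_force: [0.9, 0.2, -3.8]
eef_pos: [0.5574, -0.1593, 0.0777]
contact_force: [-1.7, -0.1, 1.9]
```

```bash
python3 -m pendant '[[0,0,0,0,0,0,0.9],[0,0,0,0,0,0,0.6],[0,0,0,0,0,0,0.4],[0,0,0,0,0,0,0.4],[0,0,0,0,0,0,0.4]]'|grep -E "contact|gap"; python3 -m pendant '[[0,0,-15,0,0,0,0.4],[0,0,-45,0,0,0,0.4],[0,0,-81.2,0,0,0,0.4],[0,0,-81.2,0,0,0,0.2]]'>/dev/null
python3 -m pendant '[[47,-9,0,0,0,0,0],[94,-18,0,0,0,0,0],[141,-27,0,0,0,0,0],[188,-36,0,0,0,0,0],[235,-45,0,0,0,0,0]]'>/dev/null; python3 -m pendant '[[45,-9,0,0,0,0,0],[90,-18,0,0,0,0,0],[130,-25,0,0,0,0,0],[150,-28.7,0,0,0,0,0],[150,-28.7,0,0,0,0,0]]'; python3 -m pendant '[[0,0,0,0,0,0,0]]' |grep eef; python3 d.py .4822 .2254 .077
```

```text
contact_force: [0.1, 0.6, 0.1]
finger_gap: 0.0506
t: 29.35
eef_pos: [0.4814, 0.2283, 0.1574]
tool_rot: [-2.214, -2.228, 0.0]
contact_force: [0.5, -0.5, -0.7]
finger_gap: 0.0911
grasp_force: 0.0
eef_pos: [0.4819, 0.2256, 0.1575]
t 29.4 pos [0.4819 0.2256 0.1575] gap 0.0909 shift [-0.2  0.3 80.5] turn [-0.05  0.05  0.21] j6 0.41
```

```bash
python3 -m pendant '[[0,0,20,0,0,0,0],[0,0,45,0,0,0,0],[0,0,68,0,0,0,0],[0,0,80,0,0,0,0],[0,0,80,0,0,0,0]]'|grep -E "eef|contact";  python3 -m pendant '[[0,0,0,0,0,0,0.2],[0,0,0,0,0,0,0.35],[0,0,0,0,0,0,0.5],[0,0,0,0,0,0,1],[0,0,0,0,0,0,1]]';python3 -m pendant '[[0,0,-8,0,0,0,1],[0,0,-22,0,0,0,1],[0,0,-38,0,0,0,1],[0,0,-54,0,0,0,1],[0,0,-60,0,0,0,1]]'
```

```text
eef_pos: [0.4814, 0.2243, 0.0765]
contact_force: [-0.9, -0.2, 0.5]
t: 30.45
eef_pos: [0.4822, 0.2261, 0.0786]
tool_rot: [-2.218, -2.224, -0.001]
contact_force: [-1.2, -0.7, 2.5]
finger_gap: 0.0565
grasp_force: 30.0
t: 30.95
eef_pos: [0.4829, 0.2262, 0.1394]
tool_rot: [2.218, 2.224, 0.003]
contact_force: [0.5, 0.5, -3.9]
finger_gap: 0.0568
grasp_force: 30.0
```

```bash
python3 -m pendant '[[-20,-2,0,0,0,0,1],[-60,-5,0,0,0,0,1],[-105,-9,0,0,0,0,1],[-150,-13,0,0,0,0,1],[-195,-17,0,0,0,0,1]]'>/dev/null;python3 -m pendant '[[-45,-4,0,0,0,0,1],[-90,-8,0,0,0,0,1],[-135,-12,0,0,0,0,1],[-175,-15,0,0,0,0,1],[-210,-18,0,0,0,0,1]]'>/dev/null; python3 -m pendant '[[-20,-2,0,0,0,0,1],[-35,-3,0,0,0,0,1],[-35,-3,10,0,0,0,1],[-35,-3,30,0,0,0,1],[-35,-3,45,0,0,0,1]]'; python3 -m pendant '[[0,0,5,0,0,0,1],[0,0,8,0,0,0,1],[0,0,9,0,0,0,1],[0,0,9,0,0,0,1]]' |grep -E "eef|contact"; python3 -m pendant '[[0,0,0.7,0,0,0,1],[0,0,1.4,0,0,0,1],[0,0,1.4,0,0,0,1]]' |grep -E "eef|contact"; python3 -m pendant '[[0,0,0.4,0,0,0,1],[0,0,0.8,0,0,0,1],[0,0,0.8,0,0,0,1]]' |grep -E "eef|contact"
```

```text
t: 32.45
eef_pos: [0.4447, -0.2126, 0.0913]
tool_rot: [-2.216, -2.223, -0.0]
contact_force: [-0.1, -0.8, -4.6]
finger_gap: 0.0571
grasp_force: 30.0
eef_pos: [0.4459, -0.2141, 0.0844]
contact_force: [0.8, -0.3, -3.9]
eef_pos: [0.4455, -0.2143, 0.0828]
contact_force: [0.3, 0.4, -4.3]
eef_pos: [0.4455, -0.2142, 0.0826]
contact_force: [-1.0, 2.3, 5.3]
```

```bash
python3 -m pendant '[[0,0,0,0,0,0,0.6],[0,0,0,0,0,0,0.3],[0,0,0,0,0,0,0.1],[0,0,0,0,0,0,0],[0,0,0,0,0,0,0]]'|grep -E "contact|gap"; python3 -m pendant '[[0,0,-15,0,0,0,0],[0,0,-45,0,0,0,0],[0,0,-76.2,0,0,0,0],[0,0,-76.2,0,0,0,0]]'>/dev/null
python3 -m pendant '[[46,12,0,0,0,0,0],[92,25,0,0,0,0,0],[138,37,0,0,0,0,0],[184,49,0,0,0,0,0],[230,61,0,0,0,0,0]]'>/dev/null; python3 -m pendant '[[46,12,0,0,0,0,0],[92,25,0,0,0,0,0],[138,37,0,0,0,0,0],[184,49,0,0,0,0,0],[212,57,0,0,0,0,0]]'>/dev/null; python3 -m pendant '[[0,0,0,0,0,0,0],[0,0,0,0,0,0,0]]' |grep eef; python3 d.py .5622 .2276 .019
python3 - <<'E'
from h import *
p=eyes.get_image('scene'); cv2.imwrite('pics/scene8.png',p['frame'])
print(proj(p,[[.562,.2276,.072],[.562,.2276,.063]]).round(1),[(round(d['score'],2),d['rect']) for d in nets.cut_out(p,'cherry_jar')[:1]])
cv2.imwrite('pics/c8.png',cv2.resize(p['frame'][100:280,250:490],(800,600),interpolation=3))
E
```

```text
contact_force: [-0.4, -0.0, -0.1]
finger_gap: 0.0851
eef_pos: [0.5617, 0.2281, 0.1568]
t 35.5 pos [0.5617 0.2281 0.1568] gap 0.091 shift [ -0.3   0.8 137.8] turn [-0.11  0.07  0.22] j6 0.36
[[233.  416.8]
 [234.6 416.3]] [(0.91, [406.6, 224.4, 426.8, 250.2])]
```

View pics/c8.png

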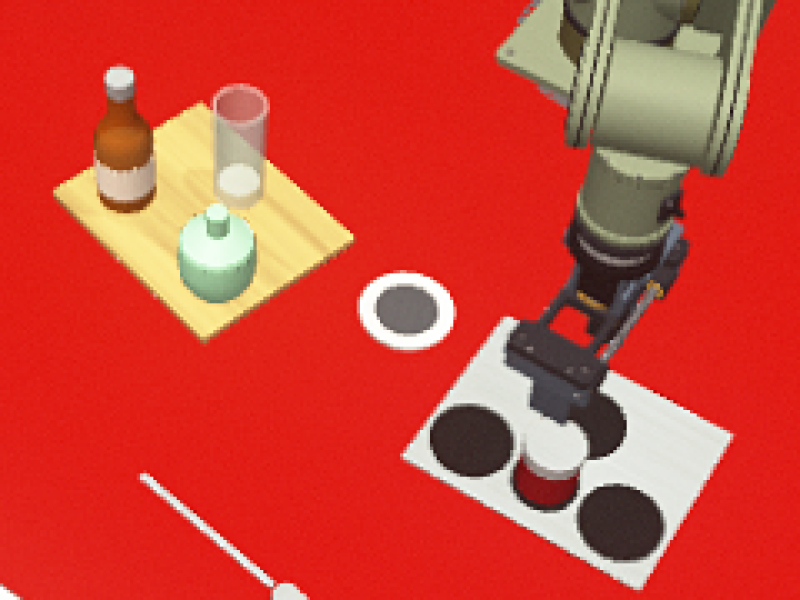

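The bottle (crop 122,145), tumbler (238,150) and bowl (217,255) all stand on the board. The gripper is over the jar at (553,455).

```bash
python3 -m pendant '[[0,0.5,30,0,0,0,0],[0,0.5,70,0,0,0,0],[0,0.5,105,0,0,0,0],[0,0.5,130,0,0,0,0],[0,0.5,138,0,0,0,0]]'|grep -E "eef|contact";  python3 -m pendant '[[0,0,0,0,0,0,0.15],[0,0,0,0,0,0,0.3],[0,0,0,0,0,0,0.5],[0,0,0,0,0,0,1],[0,0,0,0,0,0,1]]';python3 -m pendant '[[0,0,-8,0,0,0,1],[0,0,-22,0,0,0,1],[0,0,-38,0,0,0,1],[0,0,-50,0,0,0,1],[0,0,-50,0,0,0,1]]'
```

```text
eef_pos: [0.5606, 0.2258, 0.0174]
contact_force: [-0.3, -1.1, -0.4]
t: 36.65
eef_pos: [0.5624, 0.2282, 0.0214]
tool_rot: [-2.218, -2.224, -0.0]
contact_force: [-3.8, -0.4, 6.2]
finger_gap: 0.0591
grasp_force: 30.0
t: 37.15
eef_pos: [0.5645, 0.2287, 0.0726]
tool_rot: [2.217, 2.223, 0.007]
contact_force: [-1.0, 0.8, -3.2]
finger_gap: 0.0594
grasp_force: 30.0
```

```bash
python3 -m pendant '[[-20,-9,0,0,0,0,1],[-60,-26,0,0,0,0,1],[-105,-45,0,0,0,0,1],[-150,-65,0,0,0,0,1],[-190,-82,0,0,0,0,1]]'>/dev/null;python3 -m pendant '[[-15,-7,0,0,0,0,1],[-24.5,-10.5,0,0,0,0,1],[-24.5,-10.5,0,0,0,0,1],[-24.5,-10.5,0,0,0,0,1],[-24.5,-10.5,0,0,0,0,1]]'; python3 d.py .4697 .0134 .021
```

```text
t: 38.15
eef_pos: [0.4715, 0.0143, 0.07]
tool_rot: [2.217, 2.226, 0.001]
contact_force: [-0.4, 0.8, -2.9]
finger_gap: 0.0592
grasp_force: 30.0
t 38.1 pos [0.4715 0.0143 0.07  ] gap 0.0592 shift [-0.9 -1.9 49. ] turn [ 0.03 -0.02  0.22] j6 0.0
```

```bash
python3 -m pendant '[[-0.5,-1,15,0,0,0,1],[-0.5,-1,32,0,0,0,1],[-0.5,-1,43,0,0,0,1],[-0.5,-1,47,0,0,0,1],[-0.5,-1,48,0,0,0,1]]' |grep -E "eef|contact"; python3 -m pendant '[[0,0,0.7,0,0,0,1],[0,0,1.3,0,0,0,1],[0,0,1.3,0,0,0,1]]' |grep -E "eef|contact"; python3 -m pendant '[[0,0,0.4,0,0,0,1],[0,0,0.8,0,0,0,1],[0,0,0.8,0,0,0,1]]' |grep -E "eef|contact"
```

```text
eef_pos: [0.4699, 0.0133, 0.0216]
contact_force: [-0.2, -0.5, -2.6]
eef_pos: [0.4705, 0.0129, 0.0214]
contact_force: [0.7, 0.2, -1.3]
eef_pos: [0.4705, 0.0129, 0.0213]
contact_force: [-1.7, 1.5, 8.5]
```

```bash
python3 -m pendant '[[0,0,0,0,0,0,0.6],[0,0,0,0,0,0,0.3],[0,0,0,0,0,0,0.1],[0,0,0,0,0,0,0],[0,0,0,0,0,0,0]]'|grep -E "contact|gap"; python3 -m pendant '[[0,0,-15,0,0,0,0],[0,0,-55,0,0,0,0],[0,0,-100,0,0,0,0],[0,0,-138,0,0,0,0],[0,0,-138,0,0,0,0]]'|grep -E 'eef'
python3 -m pendant '[[-35,17,0,0,0,0,0.2],[-70,35,0,0,0,0,0.4],[-115,58,0,0,0,0,0.4],[-172,86.7,0,0,0,0,0.4],[-172,86.7,0,0,0,0,0.4]]'>/dev/null; python3 -m pendant '[[0,0,0,0,0,0,0.4],[0,0,0,0,0,0,0.4]]' |grep eef; python3 d.py .557 -.159 .077
python3 - <<'E'
from h import *; from fit import circ
import pickle
P0=pickle.load(open('p0.pkl','rb'))
for n in('scene','top'):
    p=eyes.get_image(n); cv2.imwrite(f'pics/{n}9.png',p['frame'])
    j=[(round(d['score'],2),np.round(d['rect'],1)) for d in nets.cut_out(p,'cherry_jar')[:1]]; print(n,j)
    b=lambda c:[np.round(f(np.array([proj(p,[[c[0]+.03*np.cos(a),c[1]+.03*np.sin(a),z] for a in np.linspace(0,6.28,60)]) for z in(.008,.054,.072)]).reshape(-1,2),0),1) for f in(np.min,np.max)]
    c,_=circ(P0[n],.008,(.469,.013),.048); print('plate',c.round(4),'ideal jar rows/cols',b(c))
p=cv2.imread('pics/scene9.png'); q=cv2.imread('pics/top9.png')
f=lambda im,y,x:cv2.resize(im[y:y+50,x:x+50],(400,400),interpolation=3)
cv2.imwrite('pics/c9.png',np.hstack([f(p,165,348),f(q,225,262)]))
E
```

```text
contact_force: [-0.2, -0.0, -0.2]
finger_gap: 0.0851
eef_pos: [0.4736, 0.0129, 0.1631]
eef_pos: [0.5559, -0.1579, 0.157]
t 41.0 pos [ 0.5559 -0.1579  0.157 ] gap 0.0548 shift [-1.3  1.3 80. ] turn [-0.14 -0.09  0.14] j6 -0.3
scene [(0.79, array([365.3, 175.3, 381.5, 197.7]))]
plate [0.4695 0.0112] ideal jar rows/cols [array([173.7, 362.5]), array([199.9, 382.3])]
top [(0.86, array([269.3, 236.1, 296.3, 264.5]))]
plate [0.4695 0.0146] ideal jar rows/cols [array([238.6, 270.8]), array([262.6, 296.2])]
```

View pics/c9.png

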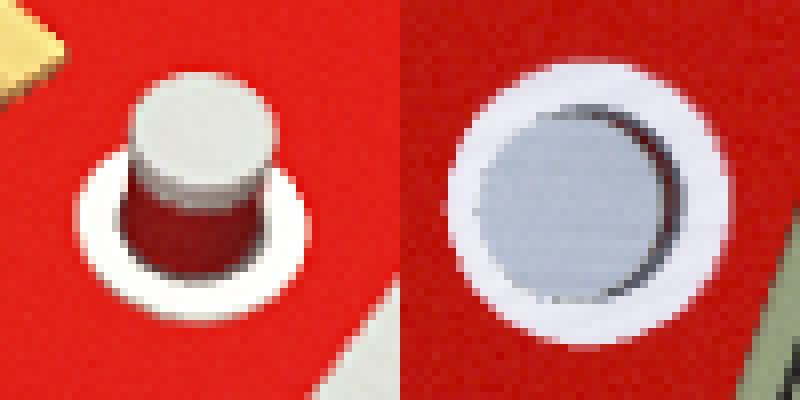

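The jar stands upright on the plate, centred to about 1 mm: in the top crop the lid is at (572,205) and the plate at (591,201), and parallax accounts for most of the gap. Now I'll return the bowl.

```bash
python3 -m pendant '[[0,0,20,0,0,0,0.4],[0,0,50,0,0,0,0.4],[0,0,72,0,0,0,0.4],[0,0,81,0,0,0,0.4],[0,0,81,0,0,0,0.4]]'|grep -E "eef|contact";  python3 -m pendant '[[0,0,0,0,0,0,0.6],[0,0,0,0,0,0,0.75],[0,0,0,0,0,0,1],[0,0,0,0,0,0,1],[0,0,0,0,0,0,1]]';python3 -m pendant '[[0,0,-8,0,0,0,1],[0,0,-22,0,0,0,1],[0,0,-40,0,0,0,1],[0,0,-62,0,0,0,1],[0,0,-81,0,0,0,1]]'
```

```text
eef_pos: [0.5561, -0.158, 0.0761]
contact_force: [0.6, 0.6, -0.8]
t: 42.15
eef_pos: [0.5571, -0.159, 0.0775]
tool_rot: [2.218, 2.224, 0.001]
contact_force: [-0.9, -0.0, 1.9]
finger_gap: 0.0216
grasp_force: 30.0
t: 42.65
eef_pos: [0.5566, -0.1588, 0.1586]
tool_rot: [-2.218, -2.224, 0.001]
contact_force: [0.8, 0.2, -3.0]
finger_gap: 0.0213
grasp_force: 30.0
```

```bash
python3 -m pendant '[[20,0,0,0,0,0,1],[60,0,0,0,0,0,1],[105,1,0,0,0,0,1],[150,1,0,0,0,0,1],[195,2,0,0,0,0,1]]'>/dev/null;python3 -m pendant '[[45,0,0,0,0,0,1],[90,1,0,0,0,0,1],[135,1,0,0,0,0,1],[180,2,0,0,0,0,1],[225,2,0,0,0,0,1]]'>/dev/null; python3 -m pendant '[[20,0,0,0,0,0,1],[37,0,0,0,0,0,1],[47,0,0,0,0,0,1],[47,0,0,0,0,0,1],[47,0,0,0,0,0,1]]'|grep -E 'eef|gap'; python3 -m pendant '[[0,0,20,0,0,0,1],[0,0,50,0,0,0,1],[0,0,72,0,0,0,1],[0,0,81,0,0,0,1],[0,0,82,0,0,0,1]]' >/dev/null;  python3 -m pendant '[[0,0,0.8,0,0,0,1],[0,0,1.6,0,0,0,1],[0,0,1.6,0,0,0,1]]' |grep -E "eef|contact"; python3 -m pendant '[[0,0,0.7,0,0,0,1],[0,0,1.3,0,0,0,1],[0,0,1.3,0,0,0,1]]' |grep -E "eef|contact"
```

```text
eef_pos: [0.5598, 0.3068, 0.1578]
finger_gap: 0.0215
eef_pos: [0.5604, 0.3083, 0.0755]
contact_force: [0.1, 0.4, -3.6]
eef_pos: [0.56, 0.3085, 0.0736]
contact_force: [-0.3, 0.9, -1.2]
```

```bash
python3 -m pendant '[[0,0,0.4,0,0,0,1],[0,0,0.4,0,0,0,0.9],[0,0,0.4,0,0,0,0.6],[0,0,0.4,0,0,0,0.4],[0,0,0.4,0,0,0,0.4]]'|grep -E "contact|gap"; python3 -m pendant '[[0,0,-15,0,0,0,0.4],[0,0,-45,0,0,0,0.4],[0,0,-84.9,0,0,0,0.4],[0,0,-84.9,0,0,0,0.2]]'>/dev/null
python3 -m pendant '[[-46,-10,0,0,0,0,0],[-92,-20,0,0,0,0,0],[-138,-30,0,0,0,0,0],[-184,-40,0,0,0,0,0],[-230,-51,0,0,0,0,0]]'>/dev/null; python3 -m pendant '[[-46,-10,0,0,0,0,0],[-92,-20,0,0,0,0,0],[-138,-30,0,0,0,0,0],[-184,-40,0,0,0,0,0],[-230,-51,0,0,0,0,0]]'>/dev/null; python3 -m pendant '[[-40,-9,0,0,0,0,0],[-62,-13.7,0,0,0,0,0],[-62,-13.7,0,0,0,0,0],[-62,-13.7,0,0,0,0,0],[-62,-13.7,0,0,0,0,0]]' |grep eef; python3 d.py .4455 -.2142 .082
python3 cmp.py
```

```text
contact_force: [-0.6, 0.2, 0.1]
finger_gap: 0.042
eef_pos: [0.4455, -0.2131, 0.1573]
t 47.6 pos [ 0.4455 -0.2131  0.1573] gap 0.0909 shift [-1.1  0.  75.3] turn [-0.02 -0.04  0.2 ] j6 -0.47
scene (array([425, 235,  28,  30, 495], dtype=int32), array([438.47, 249.48])) (array([425, 235,  28,  30, 518], dtype=int32), array([438.41, 249.38]))
top (array([156, 199,  32,  30, 713], dtype=int32), array([170.92, 212.6 ])) (array([156, 198,  33,  31, 712], dtype=int32), array([171.  , 212.49]))
```

The bowl is back to within about 0.3 mm of where it started (centroid shift of 0.1 px). Next is the tumbler.

```bash
python3 -m pendant '[[0,0,20,0,0,0,0],[0,0,45,0,0,0,0],[0,0,66,0,0,0,0],[0,0,76,0,0,0,0],[0,0,76,0,0,0,0]]'|grep -E "eef|contact";  python3 -m pendant '[[0,0,0,0,0,0,0.2],[0,0,0,0,0,0,0.35],[0,0,0,0,0,0,0.5],[0,0,0,0,0,0,1],[0,0,0,0,0,0,1]]';python3 -m pendant '[[0,0,-8,0,0,0,1],[0,0,-22,0,0,0,1],[0,0,-40,0,0,0,1],[0,0,-62,0,0,0,1],[0,0,-80,0,0,0,1]]'
```

```text
eef_pos: [0.4448, -0.2131, 0.0805]
contact_force: [-0.4, -1.5, 0.4]
t: 48.75
eef_pos: [0.4454, -0.2144, 0.082]
tool_rot: [2.218, 2.224, 0.0]
contact_force: [-1.2, 0.2, 2.6]
finger_gap: 0.0568
grasp_force: 30.0
t: 49.25
eef_pos: [0.4452, -0.2141, 0.1624]
tool_rot: [-2.218, -2.224, 0.0]
contact_force: [-0.0, 0.1, -4.6]
finger_gap: 0.0565
grasp_force: 30.0
```

```bash
python3 -m pendant '[[20,2,0,0,0,0,1],[60,5,0,0,0,0,1],[105,9,0,0,0,0,1],[150,13,0,0,0,0,1],[195,17,0,0,0,0,1]]'>/dev/null;python3 -m pendant '[[45,4,0,0,0,0,1],[90,8,0,0,0,0,1],[135,12,0,0,0,0,1],[175,15,0,0,0,0,1],[210,18,0,0,0,0,1]]'>/dev/null; python3 -m pendant '[[20,2,0,0,0,0,1],[35,3,0,0,0,0,1],[35,3,0,0,0,0,1],[35,3,0,0,0,0,1],[35,3,0,0,0,0,1]]'|grep -E 'eef|gap'; python3 -m pendant '[[0,0,20,0,0,0,1],[0,0,45,0,0,0,1],[0,0,68,0,0,0,1],[0,0,79,0,0,0,1],[0,0,81,0,0,0,1]]' >/dev/null;  python3 -m pendant '[[0,0,0.8,0,0,0,1],[0,0,1.6,0,0,0,1],[0,0,1.6,0,0,0,1]]' |grep -E "eef|contact"; python3 -m pendant '[[0,0,0.7,0,0,0,1],[0,0,1.3,0,0,0,1],[0,0,1.3,0,0,0,1]]' |grep -E "eef|contact"
```

```text
eef_pos: [0.482, 0.2246, 0.1615]
finger_gap: 0.0563
eef_pos: [0.483, 0.2261, 0.0799]
contact_force: [-0.2, -0.3, -3.5]
eef_pos: [0.4825, 0.226, 0.0781]
contact_force: [0.1, -0.1, -1.2]
```

```bash
python3 -m pendant '[[0,0,0.4,0,0,0,1],[0,0,0.4,0,0,0,0.6],[0,0,0.4,0,0,0,0.3],[0,0,0.4,0,0,0,0],[0,0,0.4,0,0,0,0]]'|grep -E "contact|gap"; python3 -m pendant '[[0,0,-15,0,0,0,0],[0,0,-45,0,0,0,0],[0,0,-90,0,0,0,0],[0,0,-137,0,0,0,0],[0,0,-137,0,0,0,0]]'|grep eef
python3 -m pendant '[[-46,3,0,0,0,0,0],[-92,6,0,0,0,0,0.2],[-138,9,0,0,0,0,0.4],[-184,12,0,0,0,0,0.4],[-230,15,0,0,0,0,0.4]]'>/dev/null; python3 -m pendant '[[-46,3,0,0,0,0,0.4],[-92,6,0,0,0,0,0.4],[-138,9,0,0,0,0,0.4],[-184,12,0,0,0,0,0.4],[-230,15,0,0,0,0,0.4]]'>/dev/null; python3 -m pendant '[[-40,2,0,0,0,0,0.4],[-78,4.2,0,0,0,0,0.4],[-78,4.2,0,0,0,0,0.4],[-78,4.2,0,0,0,0,0.4],[-78,4.2,0,0,0,0,0.4]]' |grep eef; python3 d.py .5184 -.3122 .147
```

```text
contact_force: [0.4, 0.6, 0.3]
finger_gap: 0.0768
eef_pos: [0.4861, 0.2277, 0.221]
eef_pos: [0.5177, -0.3109, 0.2137]
t 54.4 pos [ 0.5177 -0.3109  0.2137] gap 0.0547 shift [-1.4  0.8 66.7] turn [-0.05 -0.07  0.18] j6 -0.56
```

```bash
python3 -m pendant '[[0,0,20,0,0,0,0.4],[0,0,45,0,0,0,0.4],[0,0,60,0,0,0,0.4],[0,0,68,0,0,0,0.4],[0,0,68,0,0,0,0.4]]'|grep -E "eef|contact";  python3 -m pendant '[[0,0,0,0,0,0,0.55],[0,0,0,0,0,0,0.65],[0,0,0,0,0,0,1],[0,0,0,0,0,0,1],[0,0,0,0,0,0,1]]';python3 -m pendant '[[0,0,-8,0,0,0,1],[0,0,-22,0,0,0,1],[0,0,-40,0,0,0,1],[0,0,-62,0,0,0,1],[0,0,-80,0,0,0,1]]'
```

```text
eef_pos: [0.5175, -0.3106, 0.1454]
contact_force: [-0.9, 0.1, 0.6]
t: 55.35
eef_pos: [0.518, -0.3123, 0.147]
tool_rot: [2.218, 2.224, 0.0]
contact_force: [-1.5, 0.3, 4.0]
finger_gap: 0.0292
grasp_force: 30.0
t: 55.85
eef_pos: [0.5176, -0.3118, 0.2265]
tool_rot: [-2.218, -2.223, -0.0]
contact_force: [0.1, 0.0, -4.9]
finger_gap: 0.029
grasp_force: 30.0
```

```bash
python3 -m pendant '[[20,2,0,0,0,0,1],[60,6,0,0,0,0,1],[105,11,0,0,0,0,1],[150,15,0,0,0,0,1],[195,20,0,0,0,0,1]]'>/dev/null;python3 -m pendant '[[45,5,0,0,0,0,1],[90,9,0,0,0,0,1],[135,14,0,0,0,0,1],[180,19,0,0,0,0,1],[220,23,0,0,0,0,1]]'>/dev/null; python3 -m pendant '[[20,2,0,0,0,0,1],[35,4,0,0,0,0,1],[45,5,0,0,0,0,1],[45,5,0,0,0,0,1],[45,5,0,0,0,0,1]]'|grep -E 'eef|gap'; python3 -m pendant '[[0,0,20,0,0,0,1],[0,0,45,0,0,0,1],[0,0,68,0,0,0,1],[0,0,79,0,0,0,1],[0,0,81,0,0,0,1]]' >/dev/null;  python3 -m pendant '[[0,0,0.8,0,0,0,1],[0,0,1.6,0,0,0,1],[0,0,1.6,0,0,0,1]]' |grep -E "eef|contact"; python3 -m pendant '[[0,0,0.7,0,0,0,1],[0,0,1.3,0,0,0,1],[0,0,1.3,0,0,0,1]]' |grep -E "eef|contact"
```

```text
eef_pos: [0.5646, 0.1469, 0.2261]
finger_gap: 0.0293
eef_pos: [0.5654, 0.1482, 0.1447]
contact_force: [-0.4, 0.4, -4.9]
eef_pos: [0.5651, 0.1482, 0.1432]
contact_force: [-0.3, -0.6, -2.7]
```

```bash
python3 -m pendant '[[0,0,0.7,0,0,0,1],[0,0,0.7,0,0,0,1]]'|grep contact; python3 -m pendant '[[0,0,0,0,0,0,0.8],[0,0,0,0,0,0,0.6],[0,0,0,0,0,0,0.4],[0,0,0,0,0,0,0.4],[0,0,0,0,0,0,0.4]]'|grep -E "contact|gap"; python3 -m pendant '[[0,0,-15,0,0,0,0.4],[0,0,-45,0,0,0,0.4],[0,0,-80,0,0,0,0.4],[-40,-10,-90,0,0,0,0.4],[-85,-10,-90,0,0,0,0.4]]'|grep eef; python3 -m pendant '[[-48,-5,0,0,0,0,0.4],[-96,-10,0,0,0,0,0.4],[-144,-15,0,0,0,0,0.4],[-170,-20,0,0,0,0,0.4],[-170,-20,0,0,0,0,0.4]]'|grep eef
python3 - <<'E'
from h import *
import pickle
P0=pickle.load(open('p0.pkl','rb'))
P={n:eyes.get_image(n) for n in('scene','top')}
for n in P:
    f0=P0[n]['frame'];f=P[n]['frame']; cv2.imwrite(f'pics/{n}F.png',f)
    b=(slice(190,275),slice(380,470)) if n=='scene' else (slice(190,275),slice(150,260))
    print(n,'phase shift px',cv2.phaseCorrelate(cv2.cvtColor(f0[b],6).astype(float),cv2.cvtColor(f[b],6).astype(float)))
    d=cv2.absdiff(f0[b],f[b]).max(2); print('diff>60:',(d>60).sum())
f=P['top']['frame'][150:275,150:330];g=P['scene']['frame'][165:280,340:480]
cv2.imwrite('pics/c10.png',np.hstack([cv2.resize(f,(400,300),interpolation=3),cv2.resize(g,(400,300),interpolation=3)]))
E
```

```text
contact_force: [-1.5, -1.7, 5.3]
contact_force: [0.3, 1.0, -0.4]
finger_gap: 0.0542
eef_pos: [0.5555, 0.0635, 0.234]
eef_pos: [0.5347, -0.1102, 0.2315]
scene phase shift px ((0.09435210996161203, 0.07199728295675811), 0.880643720719032)
diff>60: 422
top phase shift px ((-0.18873874290874681, 0.005720715392982356), 0.796135677557124)
diff>60: 400
```

View pics/c10.png

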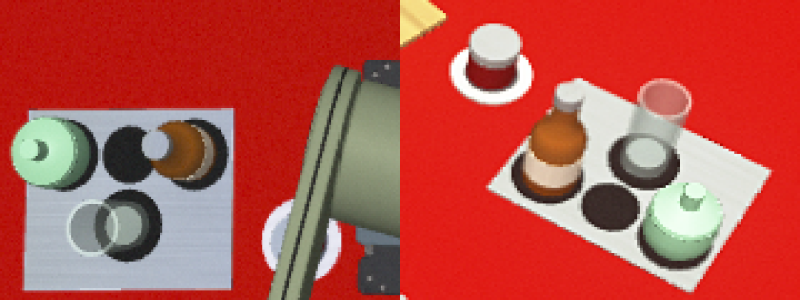

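All three stand upright and centred on their own pads, and the jar is on the plate. In the scene crop the bottle is at (553,150), the tumbler at (650,125), the bowl at (680,225) and the jar at (493,55). The gripper is clear, so I'm handing in.

```bash
python3 -c "
from rig import job
print(job.job_done())"
```

```text
the job is handed in; nothing more can be done
None
```

The job is handed in: the cherry jar is in the middle of the drip plate, and the bottle, tumbler and bowl are upright on their own pads. It took about 60 s; two failed grips on the sugar bowl's knob pressed on it with up to about 22 N and moved it about 1 mm, but it is back where it started, and the cup and spoon were never touched.

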